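# Line up bronze doves by size

## Task

Sort the three loose bronze doves by size into the rows of the display board: stand each one upright in the middle of the free cork pad behind the dove of its own size, lined up with it and facing the same way. Set them down gently, do not drop them or knock any dove over, and leave the doves already in the rows and everything else on the bench where they are.

Things in the scene. Friction and masses are not known exactly. Their poses are not given: they have to be found in the camera images.
- board: fixed grey display board, 370 x 345 mm, top at z = 18 mm. Origin: centre of its underside; x along the rows away from the robot, y across. Three rows at y = -110, 0, 110 mm, parted by battens 8 mm wide, 5 mm high at y = +-55, +-165 mm. Near end of each row: a free cork pad. Far end (x = 87.5 mm): one dove; which size stands in which row varies
- pad0 (a point): centre of the free cork pad, 120 x 70 mm, flush with the board's top, at x = -87.5 mm in the board's right (y = -110 mm) row
- pad1 (a point): centre of the free cork pad, 120 x 70 mm, flush with the board's top, at x = -87.5 mm in the board's middle (y = 0) row
- pad2 (a point): centre of the free cork pad, 120 x 70 mm, flush with the board's top, at x = -87.5 mm in the board's left (y = 110 mm) row
- bird_small: the loose small bronze dove, standing on the bench, 90 mm from beak to tail, body 31.5 mm wide (round, its axis 22.5 mm above the foot's underside, full width from x = -10 to 9 mm), head top at 54 mm, on a flat foot 40 x 27 mm. Origin: centre of the foot's underside; x towards the beak, z up
- bird_small_beak (a point): tip of the loose small dove's beak, at (45, 0, 43) mm in its body
- row_bird_small: the small bronze dove already standing in its row on the board, beak away from the robot, same shape and size as the loose small one: its origin is 175 mm ahead of the cork pad's centre in the same row
- bird_medium: the loose medium bronze dove, standing on the bench, 120 mm from beak to tail, body 42.0 mm wide (round, its axis 30.0 mm above the foot's underside, full width from x = -14 to 12 mm), head top at 72 mm, on a flat foot 54 x 36 mm. Origin: centre of the foot's underside; x towards the beak, z up
- bird_medium_beak (a point): tip of the loose medium dove's beak, at (60, 0, 57) mm in its body
- row_bird_medium: the medium bronze dove already standing in its row on the board, beak away from the robot, same shape and size as the loose medium one: its origin is 175 mm ahead of the cork pad's centre in the same row
- bird_large: the loose large bronze dove, standing on the bench, 150 mm from beak to tail, body 52.5 mm wide (round, its axis 37.5 mm above the foot's underside, full width from x = -18 to 15 mm), head top at 91 mm, on a flat foot 68 x 45 mm. Origin: centre of the foot's underside; x towards the beak, z up
- bird_large_beak (a point): tip of the loose large dove's beak, at (75, 0, 71) mm in its body
- row_bird_large: the large bronze dove already standing in its row on the board, beak away from the robot, same shape and size as the loose large one: its origin is 175 mm ahead of the cork pad's centre in the same row
- wax_tin: round steel tin, 50 mm across, 40 mm high; origin: centre of underside; leave alone
- wire_brush: brass wire brush with a wooden back, 130 x 26 mm, 30 mm high; origin: centre of underside, x along it; leave alone
- riser_stub: bronze riser off-cut, a cone on a 60 mm disc, 72 mm high; origin: centre of underside; leave alone
There are look-alikes about, which are no part of the job. Leave any orange or purple look-alike of the bird_small alone. Leave any red look-alike of the bird_medium alone.

How it is judged:
By the outcome, as a careful person would: the job done as asked, in the order asked, and still so for the second after the job is handed in, with the robot touching nothing.
It also fails if it takes over 72 s, if anything falls off the work surface, if the arm or the gripper's body presses on something with over 40 N, if the wrist force passes 120 N, or if a joint passes its speed limit or range.

## Robot

A 6-joint arm with a two-finger parallel gripper is mounted at the origin on the work surface. World frame = base frame: x ahead of the robot, y to its left, z up, the work surface at z = 0. Lengths are in mm, angles in rad, forces in N, time in s.
With the tool pointing down it reaches from about 300 to 775 mm from the base axis. Payload 14.6 kg.
Tool frame: the origin (TCP) lies between the finger pads; the fingertips stand manip.nose_length ahead of it and the grasp point (between the pads) lies 11 mm behind it (manip.nose_length is the distance from the TCP to the fingertips, in mm); z points along the fingers, y is the line along which they close (so a half turn about z gives the same grasp; the last joint's range is limited). The gripper opens to 94 mm and grips with 3 to 60 N. Pads are 16 mm wide; open, the fingers measure 119 mm over their backs; the gripper's body (75 mm by 177 mm) begins 78 mm behind the grasp point.
Start: joints at [-1.346, 0.3, 1.521, -0, 1.321, -0.067], TCP at [158.215, -526.742, 213.446] pointing down, gripper open.
Joint ranges: [-3.03, 3.03], [-0.79, 2.21], [0.23, 2.52], [-1.04, 4.18], [0, 3.07], [-2.55, 2.55]. Speed limits (rad/s): [2.22, 2.22, 2.57, 3.14, 3.14, 3.14].

## Interface

Orientations are given as [roll, pitch, yaw] about the fixed x, y, z axes, in that order (R = Rz(yaw) Ry(pitch) Rx(roll)).
In Python, from cell import manip, cams, job gives the robot as it stands.
- The arm moves only by the tool jog_arm, never from a script. Its argument "commands" is a list of rows, each an object of numbers: "dx", "dy", "dz": the shift along the tool's x, y, z each as a share of 40 mm, from -1 to 1; "ax", "ay", "az": the turn, a rotation vector about the tool's x, y, z each as a share of 10 degrees, from -1 to 1; "gripper": the closure, from 0 (fully open) to 1 (shut). A call has 1 to 10 rows; each row shifts and turns the commanded pose from where the row before left it, along the tool's axes as they then stand; what a row does not reach is not made up. A row lasts 1/8 s, in which the tool goes at most 62.5 mm and 10.7 degrees, less where a joint would pass 70% of its speed; a pose out of reach is approached as far as the arm can. A call with a number of a shift or a turn outside -1 to 1 is refused whole. A call with a gripper value outside its range is refused whole. The fingers move at their own pace and stop on an object; "squeeze" is the grip in N (left out, the last holds). Time passes only in rows, so rows that do not move let the fingers close. It gives the time, the measured TCP pose, the force, the opening and the grip force at its end, in the units of the state.
- manip.read_state(): the state, without advancing time (a new reading comes with each control period).
- cams.camera(name): name is "side" or "top"; returns a dict with "image" (400x640x3 uint8, red, green, blue), "fx", "fy", "cx", "cy" (pixels), "world_to_cam" (4x4, takes a point from world to camera coordinates). Camera axes: x right, y down, z forward; pixel columns grow to the right and rows downward; lengths in mm; the calibration is good to about 2 mm. A picture is of the moment at which its call begins. There is no depth.
- job.sign_off(): hands the job in; it is judged then, once.
The state is a dict: "clock": time; "joints": joint angles; "qd": joint speeds; "effort": joint torques, N m; "eef_pos": TCP position; "eef_rot": TCP orientation; "wrist_force": force on the tool from outside, world axes, zero at the start; "moment": the same for the moment, N m; "finger_gap": finger opening in mm; "finger_force": force on a finger pad.
Only numpy, scipy, OpenCV 4.12 (cv2) and the standard library are available. Lean on these libraries where they do the work, as an engineer would, in place of code of your own. Each camera call takes 0.05 s, during which the arm holds its last target. There are 200 camera calls.

## Working session

There is one attempt and no reset: what is moved stays moved. The work goes in short steps, Python scripts to look and compute and a tool call to move; the robot and the scene stay as the last step left them, time stands still between calls to the robot, and variables do not carry over. Pictures are saved under pics/ and viewed, at most 10 in all, crops included, and the job is handed in when it is done.

Besides the shell and the picture viewer there is one more tool, called after "Emit:" by a JSON object that holds its "op" and its "data". jog_arm: Moves the arm, as the interface text tells. Shift numbers are shares of 40 mm and turn numbers shares of 10 degrees, none past 1 either way. Its arguments: {"type":"object","properties":{"commands":{"type":"array"},"squeeze":{"type":"number"}},"required":["commands"]}

```bash
mkdir -p pics; ls
python3 - <<'E'
from cell import manip,cams,job
import cv2,numpy as np
for n in("top","side"):
    c=cams.camera(n);cv2.imwrite(f"pics/{n}0.png",c["image"][:,:,::-1]);np.savez(f"{n}0.npz",**c)
    print(n,c["fx"],c["fy"],c["cx"],c["cy"],np.round(c["world_to_cam"],4).tolist())
print(manip.nose_length,manip.read_state())
E
```

```text
pics
top 370.79679403908085 370.79679403908085 325.60440352083566 201.98667572282767 [[-0.028, -0.9996, -0.0004, 48.4538], [-0.9885, 0.0278, -0.1485, 537.1616], [0.1484, -0.0038, -0.9889, 981.1061], [0.0, 0.0, 0.0, 1.0]]
side 438.15452152461353 438.15452152461353 320.93576484595184 199.95727288454538 [[-0.9857, -0.1671, 0.0203, 515.8182], [-0.1359, 0.7188, -0.6818, 97.3599], [0.0994, -0.6748, -0.7312, 1280.3848], [0.0, 0.0, 0.0, 1.0]]
8.0 {'clock': 0.1, 'joints': array([-1.34561363e+00,  3.00422782e-01,  1.52148072e+00,  2.40524223e-05,
        1.32071802e+00, -6.66056531e-02]), 'qd': array([-0.00180411, -0.00174698, -0.00166529,  0.00181008,  0.00052185,
        0.00101783]), 'effort': array([ 3.97878193e-04, -5.32644475e+01, -3.53284621e+01,  7.09418301e-02,
        2.34829163e-02, -5.05712967e-05]), 'eef_pos': array([ 158.16765102, -526.54057008,  212.95528956]), 'eef_rot': array([-3.14056762e+00, -9.17239720e-05,  2.91782343e-01]), 'wrist_force': array([-0.19559015, -0.07403622, -0.25237553]), 'moment': array([-0.06616394, -0.01457367, -0.00102796]), 'finger_force': 0.0, 'finger_gap': 93.7946620724351}
```

View pics/top0.png

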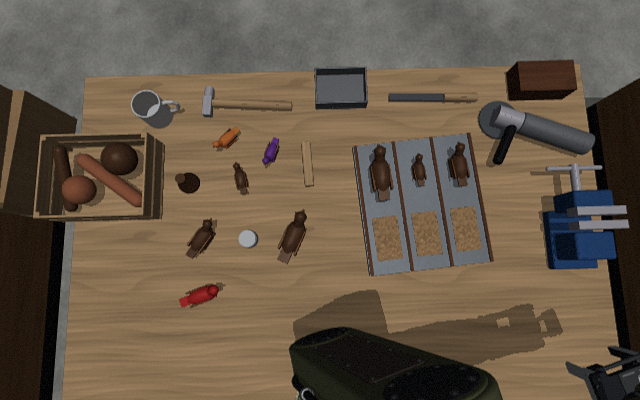

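View pics/side0.png

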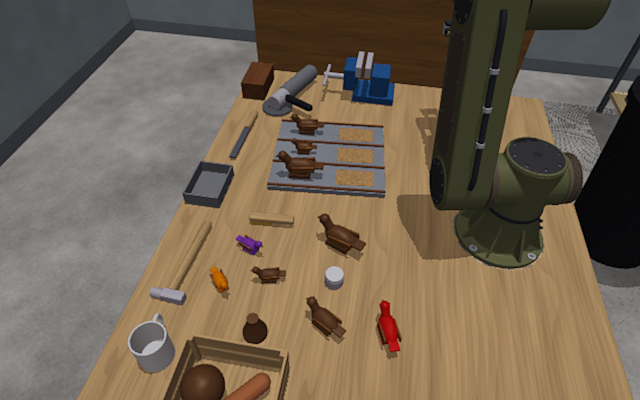

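The top view shows these items:
- **Loose bronze doves:** large (293,236), medium (203,238), small (240,178).
- **Look-alikes, not to be touched:** orange (227,138), purple (271,151), red (201,295).
- **Row doves:** large in the left row (380,172), small in the middle (419,170), medium on the right (458,163).

Next is an enlarged crop to confirm the loose ones, plus colour masks.

```bash
cat > h.py <<'E'
import numpy as np,cv2
def load(f): return dict(np.load(f))
def ray(c,uv,z):
    T=c["world_to_cam"];R,t=T[:3,:3],T[:3,3];o=-R.T@t
    d=R.T@np.array([(uv[0]-c["cx"])/c["fx"],(uv[1]-c["cy"])/c["fy"],1.]);return o+d*(z-o[2])/d[2]
def tri(c1,p1,c2,p2):
    a1,b1=ray(c1,p1,0),ray(c1,p1,100);a2,b2=ray(c2,p2,0),ray(c2,p2,100)
    d1,d2=b1-a1,b2-a2;s=np.linalg.lstsq(np.c_[d1,-d2],a2-a1,rcond=None)[0]
    p,q=a1+d1*s[0],a2+d2*s[1];return (p+q)/2,np.linalg.norm(p-q)
def proj(c,p):
    q=c["world_to_cam"]@np.r_[p,1];return np.array([c["fx"]*q[0]/q[2]+c["cx"],c["fy"]*q[1]/q[2]+c["cy"]])
def blobs(m,amin):
    n,l,s,ce=cv2.connectedComponentsWithStats(m.astype(np.uint8));return [(i,s[i],ce[i],l==i) for i in range(1,n) if s[i][4]>=amin]
E
python3 - <<'E'
from h import *
t=load("top0.npz");s=load("side0.npz")
print("campos",[np.round(-c["world_to_cam"][:3,:3].T@c["world_to_cam"][:3,3]) for c in(t,s)])
for nm,c,pts in(("top",t,[(203,238),(240,178),(293,236),(380,172),(466,228),(350,215),(300,250),(260,205),(325,270),(211,252)]),("side",s,[(268,274),(320,315),(340,235),(355,155),(300,165),(280,350),(300,260)])):
    h=cv2.cvtColor(c["image"],cv2.COLOR_RGB2HSV)
    for p in pts: print(nm,p,c["image"][p[1],p[0]],h[p[1],p[0]])
a=cv2.resize(t["image"][120:270,165:325],None,fx=3,fy=3,interpolation=cv2.INTER_CUBIC)
b=cv2.resize(s["image"][205:355,235:395],None,fx=2,fy=2,interpolation=cv2.INTER_CUBIC)
b=cv2.copyMakeBorder(b,0,a.shape[0]-b.shape[0],0,0,cv2.BORDER_CONSTANT)
cv2.imwrite("pics/crop1.png",np.hstack([a,b])[:,:,::-1])
# cork pads
h=cv2.cvtColor(t["image"],cv2.COLOR_RGB2HSV).astype(int)
sub=np.zeros(h.shape[:2],bool);sub[190:275,360:492]=1
m=sub&(h[...,1]>80)&(h[...,2]>110)
for i,st,ce,l in blobs(m,300): 
    r=cv2.minAreaRect(np.argwhere(l)[:,::-1].astype(np.float32));print(st,ce,r,ray(t,ce,18),ray(t,r[0],18))
E
```

```text
campos [array([ 387.,   37., 1050.]), array([394., 880., 992.])]
top (203, 238) [65 45 36] [  9 114  65]
top (240, 178) [86 65 53] [11 98 86]
top (293, 236) [75 57 43] [ 13 109  75]
top (380, 172) [68 47 34] [ 11 128  68]
top (466, 228) [115  91  64] [ 16 113 115]
top (350, 215) [135 111  83] [ 16  98 135]
top (300, 250) [135 111  83] [ 16  98 135]
top (260, 205) [137 113  84] [ 16  99 137]
top (325, 270) [126 101  77] [ 15  99 126]
top (211, 252) [139 113  83] [ 16 103 139]
side (268, 274) [85 56 38] [ 11 141  85]
side (320, 315) [83 53 32] [ 12 157  83]
side (340, 235) [88 59 40] [ 12 139  88]
side (355, 155) [148 115  74] [ 17 127 148]
side (300, 165) [74 48 31] [ 12 148  74]
side (280, 350) [173 142  99] [ 17 109 173]
side (300, 260) [166 136  95] [ 17 109 166]
[481 190  11  56 321] [487.85358255 209.10903427] ((486.0, 217.49998474121094), (54.99999237060547, 9.999998092651367), 90.0) [ 508.64899327 -421.2164465    18.        ] [ 485.1876154 -413.8368234   18.       ]
[ 450  207   32   45 1004] [465.49900398 228.67928287] ((465.416259765625, 228.51443481445312), (43.70005798339844, 24.50057601928711), 80.21759033203125) [ 455.58229617 -353.91146913   18.        ] [ 456.04699246 -353.71979395   18.        ]
[ 411  211   31   45 1006] [426.39363817 233.36182903] ((426.2526550292969, 233.11679077148438), (43.225521087646484, 24.545923233032227), 81.11934661865234) [ 445.63758298 -244.2090533    18.        ] [ 446.32751275 -243.86392191   18.        ]
[ 372  216   31   45 1013] [387.17077986 238.14906219] ((387.04998779296875, 237.84994506835938), (43.274940490722656, 24.748737335205078), 81.8698959350586) [ 435.44929881 -134.56689276   18.        ] [ 436.28472826 -134.2755167    18.        ]
[392 262 100  13 700] [456.16142857 270.09      ] ((441.5, 268.0), (12.0, 99.0), 90.0) [ 343.072405   -318.82342976   18.        ] [ 349.82408731 -279.11249049   18.        ]
```

View pics/crop1.png

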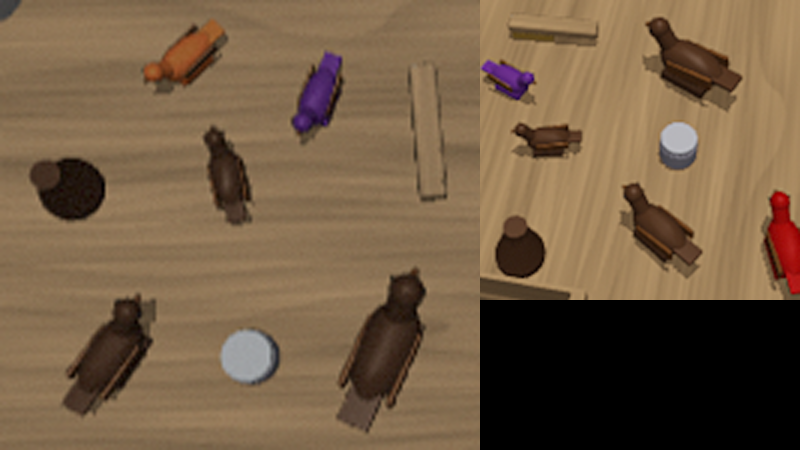

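The crop confirms the bronze (brown) doves: small at crop (228,170), medium (110,355) and large (385,340). The orange and purple ones are look-alikes, and the brown cone at (70,188) is the riser. The pads come out 110 mm apart with a board yaw of 5.2°, which fits the description. Next I measure the poses, using the row doves to calibrate.

```bash
cat >> h.py <<'E'
def birdmask(c):
    h=cv2.cvtColor(c["image"],cv2.COLOR_RGB2HSV).astype(int)
    return (h[...,2]<96)&(h[...,0]<=16)&(h[...,1]>70)
def feat(c,uv,r=40,top=True):
    m=birdmask(c);bb=[b for b in blobs(m,40)]
    b=min(bb,key=lambda b:np.hypot(*(b[2]-uv)));p=np.argwhere(b[3])[:,::-1].astype(float)
    w,v=np.linalg.eigh(np.cov((p-b[2]).T));a=v[:,1]
    if a[1]>0:a=-a   # towards image up = away from robot in the top view
    s=(p-b[2])@a
    return b[2],a,p[s>s.max()-1.2].mean(0)+.0*a,p[s<s.min()+1.2].mean(0),b[1]
E
python3 - <<'E'
from h import *
t=load("top0.npz");s=load("side0.npz")
B={"S":((240,178),(268,274),22.5,43,45),"M":((203,238),(325,315),30,57,60),"L":((293,236),(342,235),37.5,71,75)}
Rw={"S":((419,170),(303,146)),"M":((458,163),(307,125)),"L":((380,172),(300,165))}
pads=dict(L=(435.45,-134.57),S=(445.6,-244.23),M=(455.58,-353.91))
y=np.radians(5.24);f=np.array([np.cos(y),np.sin(y)])
for k in B:
    for nm,uv,z0 in(("row",Rw[k][0],18),("loose",B[k][0],0)):
        ce,a,bk,tl,st=feat(t,uv);zc,zb,xb=B[k][2:]
        P=ray(t,ce,z0+zc)[:2];Q=ray(t,bk,z0+zb)[:2];T=ray(t,tl,z0+zc)[:2]
        d=Q-T
        print(k,nm,"area",st[4],st[:4],"cen",P.round(1),"beak",Q.round(1),"tail",T.round(1),"len",np.hypot(*d).round(1),"hd",np.degrees(np.arctan2(d[1],d[0])).round(1))
        if nm=="row":
            o=np.array(pads[k])+175*f;e=P-o;print("   expect",o.round(1),"fwd/lat err cen",(e@f).round(1),(-e[0]*f[1]+e[1]*f[0]).round(1),"beak exp",(o+xb*f).round(1),"tail exp",(o-xb*f).round(1))
E
```

```text
S row area 275 [412 154  15  32] cen [ 619.7 -229. ] beak [ 659.5 -225.6] tail [ 580.2 -231.4] len 79.5 hd 4.2
   expect [ 619.9 -228.2] fwd/lat err cen -0.2 -0.8 beak exp [ 664.7 -224.1] tail exp [ 575.1 -232.4]
S loose area 302 [233 162  16  33] cen [614.1 272.4] beak [656.8 282.1] tail [572.1 257.8] len 88.1 hd 16.0
M row area 547 [448 142  22  45] cen [ 629.2 -339.6] beak [ 686.7 -333. ] tail [ 573.5 -342. ] len 113.6 hd 4.5
   expect [ 629.8 -337.9] fwd/lat err cen -0.8 -1.6 beak exp [ 689.6 -332.4] tail exp [ 570.1 -343.4]
M loose area 598 [186 218  31  41] cen [448.1 377.4] beak [495.2 334.1] tail [402.5 410.2] len 119.9 hd -39.4
L row area 792 [370 144  23  57] cen [ 609.6 -120.4] beak [ 682.4 -112.2] tail [ 538.8 -124.8] len 144.2 hd 5.0
   expect [ 609.7 -118.6] fwd/lat err cen -0.3 -1.8 beak exp [ 684.4 -111.7] tail exp [ 535.  -125.4]
L loose area 814 [277 209  30  55] cen [446.2 126. ] beak [514.7  93.3] tail [382.8 155.4] len 145.8 hd -25.2
```

Run:
```python
from h import *
import h
t=load("top0.npz");s=load("side0.npz")
E={"M":((210.7,219),(309,298.5),(191,254),(340,334)),"S":((234.3,163.3),(253,269),(244.3,193.3),(285,275)),"L":((303.3,210.7),(320,216),(282.3,261.7),(361.5,251))}
for k,(a,b,c,d) in E.items():
    P,e=tri(t,a,s,b);Q,g=tri(t,c,s,d);D=P-Q
    print(k,"beak",P.round(1),e.round(1),"tail",Q.round(1),g.round(1),"hd",np.degrees(np.arctan2(D[1],D[0])).round(1),"len",np.hypot(*D[:2]).round(1),"mid",((P+Q)/2).round(1))
print(t["image"][215:226,205:219].mean(2).round().astype(int))
hs=cv2.cvtColor(t["image"],cv2.COLOR_RGB2HSV);
for v in (75,85,96):
  h.birdmask=lambda c:(hs[...,2]<v)&(hs[...,0]<=16)&(hs[...,1]>70)
  for uv,z,zb in(((203,238),30,57),((293,236),37.5,71),((240,178),22.5,43)):
    ce,a,bk,tl,st=h.feat(t,uv);print(v,st[4],ray(t,ce,z).round(1)[:2],ray(t,bk,zb).round(1)[:2],ray(t,tl,z).round(1)[:2])
```

```text
M beak [496.7 343.4  58. ] 2.7 tail [408.4 405.1  26.9] 2.8 hd -34.9 len 107.8 mid [452.6 374.2  42.4]
S beak [651.8 282.6  52.8] 0.4 tail [573.9 262.5  16.5] 1.5 hd 14.5 len 80.4 mid [612.8 272.6  34.6]
L beak [511.6  93.3  74. ] 0.1 tail [382.2 155.9  26.4] 6.1 hd -25.8 len 143.7 mid [446.9 124.6  50.2]
[[109 108 110 109 106 109 111 108 109 110 112 111 111 108]
 [115 115 115 116 115 118 118 116 113 115 113 114 115 113]
 [118 121 121 119 121 105 103 119 118 116 117 116 118 117]
 [121 121 106 122 114  75  64 119 119 121 122 120 118 118]
 [ 92  89  68  90  74  56  46 112 117 116  99  95 113 113]
 [ 37  26  34  23  26  41  47  92  88  92  69  61 107 107]
 [ 34  36  39  32  32  19  43  70  65  68  68  66 107 109]
 [ 44  50  46  40  33  24  30  71  72  71  69  67 107 108]
 [ 46  60  63  38  38  21  15  60  69  71  67  69 111 109]
 [ 46  52  58  42  35  29  18  52  72  73  71  66 109 111]
 [ 41  41  40  36  30  28  21  65  76  77  74  68 117 118]]
75 504 [449.  377.4] [496.8 342.9] [403.3 408.6]
75 590 [456.1 121.9] [510.5  96.3] [404.9 144.3]
75 238 [617.6 273.4] [653.5 283. ] [572.  263.9]
85 549 [447.9 377.7] [499.5 342.9] [403.8 410.7]
85 689 [452.9 122.3] [512.9  95.1] [376.8 142. ]
85 281 [614.8 272.4] [656.8 282.1] [572.5 258.2]
96 598 [448.1 377.4] [495.2 334.1] [402.5 410.2]
96 814 [446.2 126. ] [514.7  93.3] [382.8 155.4]
96 302 [614.1 272.4] [656.8 282.1] [572.1 257.8]
```

Pose estimates (x, y, heading):
- **Small:** (614, 272), 15°
- **Medium:** (449.5, 377), −35.5°
- **Large:** (447, 125), −25.3°

I'll start with the small dove.

Emit:
{"op": "jog_arm", "data": {"commands": [{"dx": 0.4, "dy": -0.4, "az": 0.17}, {"dx": 0.8, "dy": -0.8}, {"dx": 0.8, "dy": -0.8}, {"dx": 0.8, "dy": -0.8}, {"dx": 0.8, "dy": -0.8}, {"dx": 0.8, "dy": -0.8}, {"dx": 0.8, "dy": -0.8}, {"dx": 0.8, "dy": -0.8}, {"dx": 0.8, "dy": -0.8}, {"dx": 0.8, "dy": -0.8}], "squeeze": 25}}

```text
schema error: expected keys dx, dy, dz, ax, ay, az, gripper
```

Emit:
{"op": "jog_arm", "data": {"commands": [{"dx": 0.8, "dy": -0.8}, {"dx": 0.8, "dy": -0.8}, {"dx": 0.8, "dy": -0.8}, {"dx": 0.8, "dy": -0.8}, {"dx": 0.8, "dy": -0.8}, {"dx": 0.8, "dy": -0.8}, {"dx": 0.8, "dy": -0.8}, {"dx": 0.8, "dy": -0.8}, {"dx": 0.8, "dy": -0.8}, {"dx": 0.4, "dy": -0.4}]}}

```text
schema error: expected keys dx, dy, dz, ax, ay, az, gripper
```

Emit:
{"op": "jog_arm", "data": {"commands": [{"dx": 0.4, "dy": -0.4, "dz": 0, "ax": 0, "ay": 0, "az": 0.17, "gripper": 0}, {"dx": 0.8, "dy": -0.8, "dz": 0, "ax": 0, "ay": 0, "az": 0, "gripper": 0}, {"dx": 0.8, "dy": -0.8, "dz": 0, "ax": 0, "ay": 0, "az": 0, "gripper": 0}, {"dx": 0.8, "dy": -0.8, "dz": 0, "ax": 0, "ay": 0, "az": 0, "gripper": 0}, {"dx": 0.8, "dy": -0.8, "dz": 0, "ax": 0, "ay": 0, "az": 0, "gripper": 0}, {"dx": 0.8, "dy": -0.8, "dz": 0, "ax": 0, "ay": 0, "az": 0, "gripper": 0}, {"dx": 0.8, "dy": -0.8, "dz": 0, "ax": 0, "ay": 0, "az": 0, "gripper": 0}, {"dx": 0.8, "dy": -0.8, "dz": 0, "ax": 0, "ay": 0, "az": 0, "gripper": 0}, {"dx": 0.8, "dy": -0.8, "dz": 0, "ax": 0, "ay": 0, "az": 0, "gripper": 0}, {"dx": 0.8, "dy": -0.8, "dz": 0, "ax": 0, "ay": 0, "az": 0, "gripper": 0}], "squeeze": 25}}

```text
clock: 1.35
eef_pos: [372.9, -152.6, 213.4]
eef_rot: [-3.142, -0.0, 0.262]
wrist_force: [0.3, -0.5, -0.1]
finger_gap: 93.7
finger_force: 0.0
```

Emit:
{"op": "jog_arm", "data": {"commands": [{"dx": 0.9, "dy": -0.9, "dz": 0, "ax": 0, "ay": 0, "az": 0, "gripper": 0}, {"dx": 0.9, "dy": -0.9, "dz": 0, "ax": 0, "ay": 0, "az": 0, "gripper": 0}, {"dx": 0.9, "dy": -0.9, "dz": 0, "ax": 0, "ay": 0, "az": 0, "gripper": 0}, {"dx": 0.9, "dy": -0.9, "dz": 0, "ax": 0, "ay": 0, "az": 0, "gripper": 0}, {"dx": 0.9, "dy": -0.9, "dz": 0, "ax": 0, "ay": 0, "az": 0, "gripper": 0}, {"dx": 0.9, "dy": -0.9, "dz": 0, "ax": 0, "ay": 0, "az": 0, "gripper": 0}, {"dx": 0.9, "dy": -0.9, "dz": 0.5, "ax": 0, "ay": 0, "az": 0, "gripper": 0}, {"dx": 0.9, "dy": -0.9, "dz": 0.8, "ax": 0, "ay": 0, "az": 0, "gripper": 0}, {"dx": 0.9, "dy": -0.9, "dz": 0.8, "ax": 0, "ay": 0, "az": 0, "gripper": 0}, {"dx": 0.47, "dy": -0.59, "dz": 0.8, "ax": 0, "ay": 0, "az": 0, "gripper": 0}]}}

```text
clock: 2.6
eef_pos: [613.8, 272.4, 95.5]
eef_rot: [3.142, 0.001, 0.263]
wrist_force: [-0.3, 0.4, -0.2]
finger_gap: 93.8
finger_force: 0.0
```

Emit:
{"op": "jog_arm", "data": {"commands": [{"dx": 0, "dy": 0, "dz": 0.8, "ax": 0, "ay": 0, "az": 0, "gripper": 0}, {"dx": 0, "dy": 0, "dz": 0.6, "ax": 0, "ay": 0, "az": 0, "gripper": 0}, {"dx": 0, "dy": 0, "dz": 0.4, "ax": 0, "ay": 0, "az": 0, "gripper": 0}, {"dx": 0, "dy": 0, "dz": 0.24, "ax": 0, "ay": 0, "az": 0, "gripper": 0.3}, {"dx": 0, "dy": 0, "dz": 0, "ax": 0, "ay": 0, "az": 0, "gripper": 0.5}, {"dx": 0, "dy": 0, "dz": 0, "ax": 0, "ay": 0, "az": 0, "gripper": 0.6}, {"dx": 0, "dy": 0, "dz": 0, "ax": 0, "ay": 0, "az": 0, "gripper": 0.7}, {"dx": 0, "dy": 0, "dz": 0, "ax": 0, "ay": 0, "az": 0, "gripper": 0.8}, {"dx": 0, "dy": 0, "dz": 0, "ax": 0, "ay": 0, "az": 0, "gripper": 0.8}]}}

```text
clock: 3.72
eef_pos: [613.5, 270.6, 16.0]
eef_rot: [-3.142, -0.0, 0.262]
wrist_force: [0.5, 0.0, 0.3]
finger_gap: 37.5
finger_force: 0.0
```

Emit:
{"op": "jog_arm", "data": {"commands": [{"dx": 0, "dy": 0, "dz": 0, "ax": 0, "ay": 0, "az": 0, "gripper": 0.8}, {"dx": 0, "dy": 0, "dz": 0, "ax": 0, "ay": 0, "az": 0, "gripper": 0.9}, {"dx": 0, "dy": 0, "dz": 0, "ax": 0, "ay": 0, "az": 0, "gripper": 0.9}]}}

```text
clock: 4.1
eef_pos: [613.5, 270.6, 15.9]
eef_rot: [-3.142, -0.0, 0.262]
wrist_force: [-0.3, -0.4, 1.8]
finger_gap: 30.8
finger_force: 24.9
```

Emit:
{"op": "jog_arm", "data": {"commands": [{"dx": 0, "dy": 0, "dz": -0.3, "ax": 0, "ay": 0, "az": 0, "gripper": 0.9}, {"dx": 0, "dy": 0, "dz": -0.8, "ax": 0, "ay": 0, "az": 0, "gripper": 0.9}, {"dx": 0, "dy": 0, "dz": -0.9, "ax": 0, "ay": 0, "az": 0.48, "gripper": 0.9}, {"dx": 0, "dy": 0, "dz": -0.9, "ax": 0, "ay": 0, "az": 0.5, "gripper": 0.9}, {"dx": -0.2, "dy": 0.4, "dz": -0.6, "ax": 0, "ay": 0, "az": 0, "gripper": 0.9}, {"dx": -0.4, "dy": 0.9, "dz": 0, "ax": 0, "ay": 0, "az": 0, "gripper": 0.9}, {"dx": -0.4, "dy": 0.9, "dz": 0, "ax": 0, "ay": 0, "az": 0, "gripper": 0.9}, {"dx": -0.4, "dy": 0.9, "dz": 0, "ax": 0, "ay": 0, "az": 0, "gripper": 0.9}, {"dx": -0.4, "dy": 0.9, "dz": 0, "ax": 0, "ay": 0, "az": 0, "gripper": 0.9}, {"dx": -0.4, "dy": 0.9, "dz": 0, "ax": 0, "ay": 0, "az": 0, "gripper": 0.9}]}}

```text
clock: 5.35
eef_pos: [543.1, 66.2, 156.5]
eef_rot: [3.142, -0.001, 0.091]
wrist_force: [-0.3, -0.2, -2.3]
finger_gap: 31.3
finger_force: 25.0
```

Emit:
{"op": "jog_arm", "data": {"commands": [{"dx": -0.4, "dy": 0.9, "dz": 0, "ax": 0, "ay": 0, "az": 0, "gripper": 0.9}, {"dx": -0.4, "dy": 0.9, "dz": 0, "ax": 0, "ay": 0, "az": 0, "gripper": 0.9}, {"dx": -0.4, "dy": 0.9, "dz": 0, "ax": 0, "ay": 0, "az": 0, "gripper": 0.9}, {"dx": -0.4, "dy": 0.9, "dz": 0, "ax": 0, "ay": 0, "az": 0, "gripper": 0.9}, {"dx": -0.4, "dy": 0.9, "dz": 0, "ax": 0, "ay": 0, "az": 0, "gripper": 0.9}, {"dx": -0.4, "dy": 0.9, "dz": 0, "ax": 0, "ay": 0, "az": 0, "gripper": 0.9}, {"dx": -0.4, "dy": 0.9, "dz": 0, "ax": 0, "ay": 0, "az": 0, "gripper": 0.9}, {"dx": -0.3, "dy": 0.7, "dz": 0, "ax": 0, "ay": 0, "az": 0, "gripper": 0.9}, {"dx": 0, "dy": 0, "dz": 0, "ax": 0, "ay": 0, "az": 0, "gripper": 0.9}]}}

```text
clock: 6.48
eef_pos: [445.1, -224.1, 156.4]
eef_rot: [3.141, -0.0, 0.089]
wrist_force: [-0.2, -0.4, -2.0]
finger_gap: 30.8
finger_force: 24.9
```

Emit:
{"op": "jog_arm", "data": {"commands": [{"dx": -0.03, "dy": 0.5, "dz": 0.3, "ax": 0, "ay": 0, "az": -0.1, "gripper": 0.9}, {"dx": 0, "dy": 0, "dz": 0.8, "ax": 0, "ay": 0, "az": 0, "gripper": 0.9}, {"dx": 0, "dy": 0, "dz": 0.8, "ax": 0, "ay": 0, "az": 0, "gripper": 0.9}, {"dx": 0, "dy": 0, "dz": 0.6, "ax": 0, "ay": 0, "az": 0, "gripper": 0.9}, {"dx": 0, "dy": 0, "dz": 0.3, "ax": 0, "ay": 0, "az": 0, "gripper": 0.9}, {"dx": 0, "dy": 0, "dz": 0, "ax": 0, "ay": 0, "az": 0, "gripper": 0.9}]}}

```text
clock: 7.22
eef_pos: [446.4, -242.4, 43.8]
eef_rot: [-3.141, 0.0, 0.109]
wrist_force: [0.9, -0.6, -1.6]
finger_gap: 30.9
finger_force: 24.9
```

Run:
```python
from cell import manip,cams
from h import *
c=cams.camera("side");t=cams.camera("top");np.savez("side1.npz",**c);np.savez("top1.npz",**t)
s=manip.read_state();p=s["eef_pos"];print(p.round(1),s["eef_rot"].round(4),s["wrist_force"].round(1))
y=.0915;f=np.array([np.cos(y),np.sin(y),0])
o=p+[0,0,-15.9];print("exp beak px",proj(c,o+45*f+[0,0,43]),"tail",proj(c,o-45*f+[0,0,17]))
a=cv2.resize(c["image"][100:210,260:400],None,fx=5,fy=5,interpolation=cv2.INTER_CUBIC);cv2.imwrite("pics/s1.png",a[:,:,::-1])
```

```text
[ 446.8 -242.9   44.8] [ 3.1408e+00 -1.0000e-03  1.0870e-01] [ 0.  -0.3 -2.5]
exp beak px [343.04858422 142.02318194] tail [369.69825178 149.88080358]
```

View pics/s1.png

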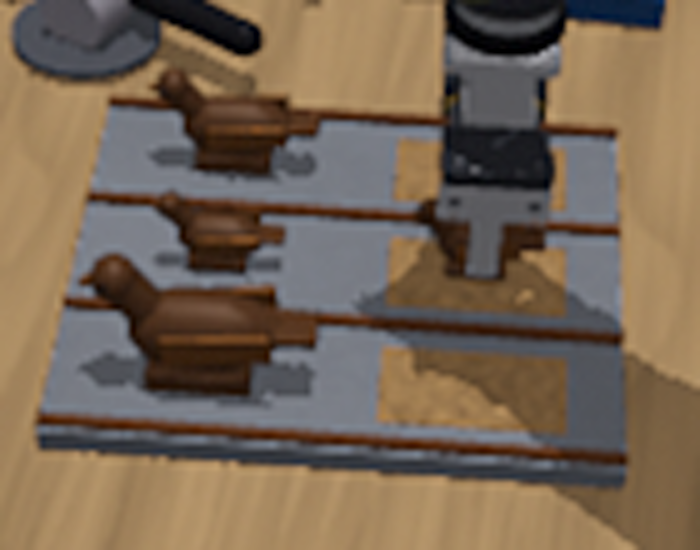

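The pre-release view shows the small dove over the middle pad: beak at crop (421,212), i.e. pixel (344,142), which matches the prediction. Lowering it now.

Emit:
{"op": "jog_arm", "data": {"commands": [{"dx": -0.03, "dy": 0.035, "dz": 0.08, "ax": 0, "ay": 0, "az": 0.1, "gripper": 0.9}, {"dx": 0, "dy": 0, "dz": 0.06, "ax": 0, "ay": 0, "az": 0, "gripper": 0.9}, {"dx": 0, "dy": 0, "dz": 0.04, "ax": 0, "ay": 0, "az": 0, "gripper": 0.9}, {"dx": 0, "dy": 0, "dz": 0.0, "ax": 0, "ay": 0, "az": 0, "gripper": 0.9}]}}

```text
clock: 7.82
eef_pos: [445.2, -244.3, 36.5]
eef_rot: [-3.141, 0.0, 0.091]
wrist_force: [-0.5, 0.1, -2.1]
finger_gap: 30.7
finger_force: 24.9
```

Emit:
{"op": "jog_arm", "data": {"commands": [{"dx": 0, "dy": 0, "dz": 0.025, "ax": 0, "ay": 0, "az": 0, "gripper": 0.9}, {"dx": 0, "dy": 0, "dz": 0.025, "ax": 0, "ay": 0, "az": 0, "gripper": 0.9}, {"dx": 0, "dy": 0, "dz": 0, "ax": 0, "ay": 0, "az": 0, "gripper": 0.9}]}}

```text
clock: 8.2
eef_pos: [445.2, -244.3, 34.6]
eef_rot: [-3.141, 0.0, 0.091]
wrist_force: [0.0, 1.1, -2.8]
finger_gap: 31.1
finger_force: 24.9
```

Emit:
{"op": "jog_arm", "data": {"commands": [{"dx": 0, "dy": 0, "dz": 0.015, "ax": 0, "ay": 0, "az": 0, "gripper": 0.9}, {"dx": 0, "dy": 0, "dz": 0, "ax": 0, "ay": 0, "az": 0, "gripper": 0.9}]}}

```text
clock: 8.45
eef_pos: [445.2, -244.3, 34.0]
eef_rot: [-3.142, 0.0, 0.091]
wrist_force: [-0.2, -0.3, -1.3]
finger_gap: 31.2
finger_force: 24.9
```

Emit:
{"op": "jog_arm", "data": {"commands": [{"dx": 0, "dy": 0, "dz": 0.012, "ax": 0, "ay": 0, "az": 0, "gripper": 0.9}, {"dx": 0, "dy": 0, "dz": 0, "ax": 0, "ay": 0, "az": 0, "gripper": 0.9}]}}

```text
clock: 8.7
eef_pos: [445.3, -244.4, 33.9]
eef_rot: [3.142, -0.0, 0.091]
wrist_force: [-1.8, 1.4, 5.1]
finger_gap: 30.9
finger_force: 25.0
```

Emit:
{"op": "jog_arm", "data": {"commands": [{"dx": 0, "dy": 0, "dz": 0, "ax": 0, "ay": 0, "az": 0, "gripper": 0.65}, {"dx": 0, "dy": 0, "dz": 0, "ax": 0, "ay": 0, "az": 0, "gripper": 0.55}, {"dx": 0, "dy": 0, "dz": 0, "ax": 0, "ay": 0, "az": 0, "gripper": 0.42}, {"dx": 0, "dy": 0, "dz": 0, "ax": 0, "ay": 0, "az": 0, "gripper": 0.42}]}}

```text
clock: 9.2
eef_pos: [445.3, -244.3, 33.5]
eef_rot: [3.142, -0.0, 0.091]
wrist_force: [0.1, -0.1, 0.4]
finger_gap: 54.4
finger_force: 0.0
```

Emit:
{"op": "jog_arm", "data": {"commands": [{"dx": 0, "dy": 0, "dz": -0.3, "ax": 0, "ay": 0, "az": 0, "gripper": 0.42}, {"dx": 0, "dy": 0, "dz": -0.9, "ax": 0, "ay": 0, "az": 0, "gripper": 0.42}, {"dx": 0, "dy": 0, "dz": -0.9, "ax": 0, "ay": 0, "az": 0, "gripper": 0.42}, {"dx": 0, "dy": 0, "dz": -0.9, "ax": 0, "ay": 0, "az": 0, "gripper": 0.2}, {"dx": 0.05, "dy": -0.5, "dz": -0.4, "ax": 0, "ay": 0, "az": 0, "gripper": 0}, {"dx": 0.1, "dy": -0.9, "dz": 0, "ax": 0, "ay": 0, "az": 0, "gripper": 0}, {"dx": 0.1, "dy": -0.9, "dz": 0, "ax": 0, "ay": 0, "az": 0, "gripper": 0}, {"dx": 0.1, "dy": -0.9, "dz": 0, "ax": 0, "ay": 0, "az": 0, "gripper": 0}, {"dx": 0.1, "dy": -0.9, "dz": 0, "ax": 0, "ay": 0, "az": 0, "gripper": 0}, {"dx": 0.1, "dy": -0.9, "dz": 0, "ax": 0, "ay": 0, "az": 0, "gripper": 0}]}}

```text
clock: 10.45
eef_pos: [448.9, -42.0, 170.5]
eef_rot: [3.141, -0.001, 0.091]
wrist_force: [-0.1, 0.3, -0.9]
finger_gap: 94.3
finger_force: 0.0
```

Emit:
{"op": "jog_arm", "data": {"commands": [{"dx": 0.1, "dy": -0.9, "dz": 0, "ax": 0, "ay": 0, "az": 0, "gripper": 0}, {"dx": 0.1, "dy": -0.9, "dz": 0, "ax": 0, "ay": 0, "az": 0, "gripper": 0}, {"dx": 0.1, "dy": -0.9, "dz": 0, "ax": 0, "ay": 0, "az": 0, "gripper": 0}, {"dx": 0.1, "dy": -0.9, "dz": 0, "ax": 0, "ay": 0, "az": 0, "gripper": 0}, {"dx": 0.0, "dy": -0.6, "dz": 0, "ax": 0, "ay": 0, "az": 0, "gripper": 0}, {"dx": 0, "dy": 0, "dz": 0, "ax": 0, "ay": 0, "az": 0.8, "gripper": 0}, {"dx": 0, "dy": 0, "dz": 0, "ax": 0, "ay": 0, "az": 0.8, "gripper": 0}, {"dx": 0, "dy": 0, "dz": 0, "ax": 0, "ay": 0, "az": 0.8, "gripper": 0}, {"dx": 0, "dy": 0, "dz": 0, "ax": 0, "ay": 0, "az": 0.65, "gripper": 0}, {"dx": 0, "dy": 0, "dz": 0, "ax": 0, "ay": 0, "az": 0, "gripper": 0}]}}

```text
clock: 11.7
eef_pos: [449.7, 125.6, 170.3]
eef_rot: [-3.141, -0.001, -0.441]
wrist_force: [0.1, 0.9, 0.1]
finger_gap: 94.1
finger_force: 0.0
```

Run:
```python
from cell import manip,cams
from h import *
import h
c=cams.camera("side");t=cams.camera("top")
r=[manip.read_state()["eef_pos"]];s=manip.read_state();print(s["eef_pos"].round(1),s["eef_rot"].round(4))
cs=cv2.resize(c["image"][100:210,260:400],None,fx=4,fy=4,interpolation=cv2.INTER_CUBIC)
ct=cv2.resize(t["image"][130:275,350:495],None,fx=3,fy=3,interpolation=cv2.INTER_CUBIC)[:440,:]
ct=cv2.copyMakeBorder(ct,0,440-ct.shape[0] if ct.shape[0]<440 else 0,0,0,cv2.BORDER_CONSTANT)
cs=cv2.resize(c["image"][110:200,265:385],(360,270),interpolation=cv2.INTER_CUBIC);cs=cv2.copyMakeBorder(cs,0,ct.shape[0]-270,0,0,cv2.BORDER_CONSTANT)
cv2.imwrite("pics/s2.png",np.hstack([ct,cs])[:,:,::-1])
y=.0915;f=np.array([np.cos(y),np.sin(y)])
ce,a,bk,tl,st=h.feat(t,(427,233));print(st);P,Q,T=(ray(t,u,18+z)[:2] for u,z in((ce,22.5),(bk,43),(tl,22.5)))
d=Q-T;e=P-[445.6,-244.2];print(P,Q,T,np.degrees(np.arctan2(d[1],d[0])),"fwd/lat",e@f,-e[0]*f[1]+e[1]*f[0])
```

```text
[449.6 125.6 170. ] [-3.1413e+00 -4.0000e-04 -4.3850e-01]
[420 216  16  34 365]
[ 446.65675927 -242.44829473] [ 487.61189354 -237.91897251] [ 404.38711228 -244.55506012] 4.558943347379637 fwd/lat 1.2123961055723482 1.6478189196086843
```

View pics/s2.png

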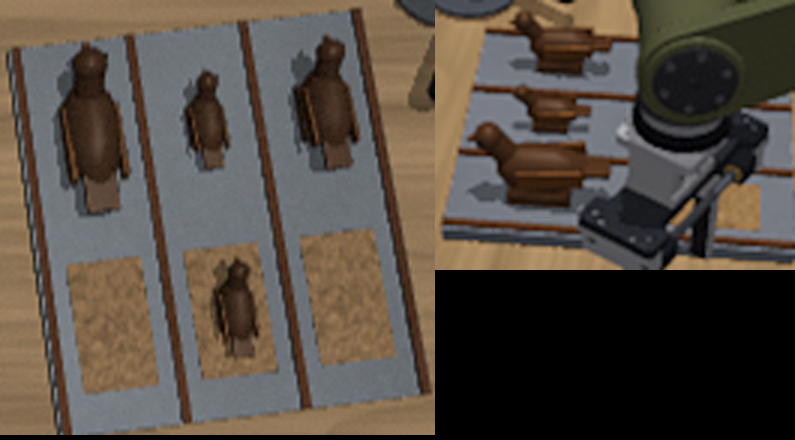

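The small dove stands upright and lined up on the middle pad at crop (238,307); its offset from the pad centre is parallax. Next is the large dove.

Emit:
{"op": "jog_arm", "data": {"commands": [{"dx": -0.05, "dy": 0.04, "dz": 0.6, "ax": 0, "ay": 0, "az": 0, "gripper": 0}, {"dx": 0, "dy": 0, "dz": 0.9, "ax": 0, "ay": 0, "az": 0, "gripper": 0}, {"dx": 0, "dy": 0, "dz": 0.9, "ax": 0, "ay": 0, "az": 0, "gripper": 0}, {"dx": 0, "dy": 0, "dz": 0.6, "ax": 0, "ay": 0, "az": 0, "gripper": 0}, {"dx": 0, "dy": 0, "dz": 0.4, "ax": 0, "ay": 0, "az": 0, "gripper": 0.1}, {"dx": 0, "dy": 0, "dz": 0.18, "ax": 0, "ay": 0, "az": 0, "gripper": 0.25}, {"dx": 0, "dy": 0, "dz": 0, "ax": 0, "ay": 0, "az": 0, "gripper": 0.35}, {"dx": 0, "dy": 0, "dz": 0, "ax": 0, "ay": 0, "az": 0, "gripper": 0.45}, {"dx": 0, "dy": 0, "dz": 0, "ax": 0, "ay": 0, "az": 0, "gripper": 0.55}, {"dx": 0, "dy": 0, "dz": 0, "ax": 0, "ay": 0, "az": 0, "gripper": 0.7}], "squeeze": 45}}

```text
clock: 13.05
eef_pos: [447.5, 125.0, 27.0]
eef_rot: [-3.141, -0.001, -0.441]
wrist_force: [-2.1, -1.4, 5.8]
finger_gap: 51.6
finger_force: 45.0
```

Emit:
{"op": "jog_arm", "data": {"commands": [{"dx": 0, "dy": 0, "dz": 0, "ax": 0, "ay": 0, "az": 0, "gripper": 0.8}, {"dx": 0, "dy": 0, "dz": 0, "ax": 0, "ay": 0, "az": 0, "gripper": 0.8}]}}

```text
clock: 13.3
eef_pos: [447.5, 125.0, 27.0]
eef_rot: [-3.141, -0.001, -0.441]
wrist_force: [-1.9, -1.8, 6.4]
finger_gap: 51.7
finger_force: 45.0
```

Emit:
{"op": "jog_arm", "data": {"commands": [{"dx": 0, "dy": 0, "dz": -0.2, "ax": 0, "ay": 0, "az": 0, "gripper": 0.8}, {"dx": 0, "dy": 0, "dz": -0.5, "ax": 0, "ay": 0, "az": 0, "gripper": 0.8}, {"dx": 0, "dy": 0, "dz": -0.8, "ax": 0, "ay": 0, "az": 0, "gripper": 0.8}, {"dx": 0, "dy": 0, "dz": -0.8, "ax": 0, "ay": 0, "az": -0.5, "gripper": 0.8}, {"dx": 0, "dy": 0, "dz": -0.6, "ax": 0, "ay": 0, "az": -0.7, "gripper": 0.8}, {"dx": 0, "dy": 0, "dz": -0.3, "ax": 0, "ay": 0, "az": -0.7, "gripper": 0.8}, {"dx": 0, "dy": 0, "dz": 0, "ax": 0, "ay": 0, "az": -0.7, "gripper": 0.8}, {"dx": 0, "dy": 0, "dz": 0, "ax": 0, "ay": 0, "az": -0.45, "gripper": 0.8}, {"dx": -0.1, "dy": 0.4, "dz": 0, "ax": 0, "ay": 0, "az": 0, "gripper": 0.8}, {"dx": -0.1, "dy": 0.7, "dz": 0, "ax": 0, "ay": 0, "az": 0, "gripper": 0.8}]}}

```text
clock: 14.55
eef_pos: [442.5, 79.7, 154.2]
eef_rot: [3.142, 0.001, 0.091]
wrist_force: [0.6, -0.2, -8.6]
finger_gap: 51.8
finger_force: 45.0
```

Emit:
{"op": "jog_arm", "data": {"commands": [{"dx": -0.1, "dy": 0.8, "dz": 0, "ax": 0, "ay": 0, "az": 0, "gripper": 0.8}, {"dx": -0.1, "dy": 0.8, "dz": 0, "ax": 0, "ay": 0, "az": 0, "gripper": 0.8}, {"dx": -0.1, "dy": 0.8, "dz": 0, "ax": 0, "ay": 0, "az": 0, "gripper": 0.8}, {"dx": -0.1, "dy": 0.8, "dz": 0, "ax": 0, "ay": 0, "az": 0, "gripper": 0.8}, {"dx": -0.1, "dy": 0.8, "dz": 0, "ax": 0, "ay": 0, "az": 0, "gripper": 0.8}, {"dx": -0.1, "dy": 0.7, "dz": 0, "ax": 0, "ay": 0, "az": 0, "gripper": 0.8}, {"dx": -0.1, "dy": 0.4, "dz": 0, "ax": 0, "ay": 0, "az": 0, "gripper": 0.8}, {"dx": 0, "dy": 0, "dz": 0, "ax": 0, "ay": 0, "az": 0, "gripper": 0.8}]}}

```text
clock: 15.55
eef_pos: [433.3, -126.0, 154.3]
eef_rot: [-3.141, 0.0, 0.089]
wrist_force: [0.3, 0.1, -7.6]
finger_gap: 51.7
finger_force: 45.0
```

Emit:
{"op": "jog_arm", "data": {"commands": [{"dx": 0.03, "dy": 0.22, "dz": 0.3, "ax": 0, "ay": 0, "az": 0, "gripper": 0.8}, {"dx": 0, "dy": 0, "dz": 0.7, "ax": 0, "ay": 0, "az": 0, "gripper": 0.8}, {"dx": 0, "dy": 0, "dz": 0.7, "ax": 0, "ay": 0, "az": 0, "gripper": 0.8}, {"dx": 0, "dy": 0, "dz": 0.5, "ax": 0, "ay": 0, "az": 0, "gripper": 0.8}, {"dx": 0, "dy": 0, "dz": 0.3, "ax": 0, "ay": 0, "az": 0, "gripper": 0.8}, {"dx": 0, "dy": 0, "dz": 0.1, "ax": 0, "ay": 0, "az": 0, "gripper": 0.8}, {"dx": 0, "dy": 0, "dz": 0, "ax": 0, "ay": 0, "az": 0, "gripper": 0.8}]}}

```text
clock: 16.42
eef_pos: [436.0, -133.9, 50.6]
eef_rot: [3.141, -0.0, 0.091]
wrist_force: [-0.5, 0.2, -8.1]
finger_gap: 51.8
finger_force: 45.0
```

Run:
```python
from cell import manip,cams
from h import *
c=cams.camera("side")
s=manip.read_state();p=s["eef_pos"];print(p.round(1),s["eef_rot"].round(4),s["wrist_force"].round(1))
y=.0915;f=np.array([np.cos(y),np.sin(y),0])
o=p+[0,0,-27];e=[proj(c,o+75*f+[0,0,71]),proj(c,o-75*f+[0,0,26])];print(e)
a=cv2.resize(c["image"][110:210,270:400],None,fx=5,fy=5,interpolation=cv2.INTER_CUBIC)
for q in e: cv2.circle(a,tuple(int(v) for v in (q-[270,110]+.5)*5),4,(0,255,0),1)
cv2.imwrite("pics/s3.png",a[:,:,::-1])
```

```text
[ 436.2 -134.    50.9] [ 3.1412e+00 -8.0000e-04  9.1200e-02] [-0.4  0.5 -7.8]
[array([332.45016343, 158.30349753]), array([379.58404202, 172.23788178])]
```

View pics/s3.png

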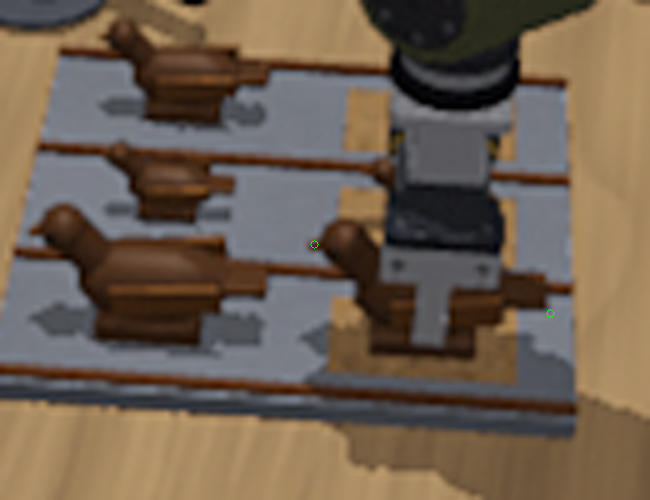

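The large dove's beak is at crop (317,243) against (314,244) predicted, so it sits within about 1.5 mm. Setting it down.

Emit:
{"op": "jog_arm", "data": {"commands": [{"dx": 0, "dy": 0.01, "dz": 0.06, "ax": 0, "ay": 0, "az": 0, "gripper": 0.8}, {"dx": 0, "dy": 0, "dz": 0.04, "ax": 0, "ay": 0, "az": 0, "gripper": 0.8}, {"dx": 0, "dy": 0, "dz": 0.02, "ax": 0, "ay": 0, "az": 0, "gripper": 0.8}, {"dx": 0, "dy": 0, "dz": 0.0, "ax": 0, "ay": 0, "az": 0, "gripper": 0.8}]}}

```text
clock: 16.98
eef_pos: [435.9, -134.3, 45.6]
eef_rot: [-3.142, -0.0, 0.091]
wrist_force: [0.6, -0.5, -7.6]
finger_gap: 51.6
finger_force: 45.0
```

Emit:
{"op": "jog_arm", "data": {"commands": [{"dx": 0, "dy": 0, "dz": 0.015, "ax": 0, "ay": 0, "az": 0, "gripper": 0.8}, {"dx": 0, "dy": 0, "dz": 0.0, "ax": 0, "ay": 0, "az": 0, "gripper": 0.8}]}}

```text
clock: 17.23
eef_pos: [435.9, -134.3, 45.1]
eef_rot: [3.141, -0.0, 0.091]
wrist_force: [-2.3, 0.2, -4.2]
finger_gap: 51.6
finger_force: 45.0
```

Emit:
{"op": "jog_arm", "data": {"commands": [{"dx": 0, "dy": 0, "dz": 0.01, "ax": 0, "ay": 0, "az": 0, "gripper": 0.8}, {"dx": 0, "dy": 0, "dz": 0.0, "ax": 0, "ay": 0, "az": 0, "gripper": 0.8}]}}

```text
clock: 17.48
eef_pos: [435.9, -134.3, 45.1]
eef_rot: [3.141, -0.0, 0.091]
wrist_force: [-5.0, 0.6, 3.7]
finger_gap: 51.7
finger_force: 45.0
```

Emit:
{"op": "jog_arm", "data": {"commands": [{"dx": 0, "dy": 0, "dz": 0, "ax": 0, "ay": 0, "az": 0, "gripper": 0.42}, {"dx": 0, "dy": 0, "dz": 0.0, "ax": 0, "ay": 0, "az": 0, "gripper": 0.3}, {"dx": 0, "dy": 0, "dz": 0, "ax": 0, "ay": 0, "az": 0, "gripper": 0.2}, {"dx": 0, "dy": 0, "dz": 0, "ax": 0, "ay": 0, "az": 0, "gripper": 0.2}]}}

```text
clock: 17.98
eef_pos: [436.0, -134.3, 44.6]
eef_rot: [3.141, -0.0, 0.091]
wrist_force: [-0.5, -0.4, 0.4]
finger_gap: 74.9
finger_force: 0.0
```

Emit:
{"op": "jog_arm", "data": {"commands": [{"dx": 0, "dy": 0, "dz": -0.3, "ax": 0, "ay": 0, "az": 0, "gripper": 0.2}, {"dx": 0, "dy": 0, "dz": -0.8, "ax": 0, "ay": 0, "az": 0, "gripper": 0.2}, {"dx": 0, "dy": 0, "dz": -0.9, "ax": 0, "ay": 0, "az": 0, "gripper": 0.2}, {"dx": 0, "dy": 0, "dz": -0.9, "ax": 0, "ay": 0, "az": 0, "gripper": 0.1}, {"dx": 0.1, "dy": -0.45, "dz": -0.5, "ax": 0, "ay": 0, "az": 0, "gripper": 0}, {"dx": 0.1, "dy": -0.9, "dz": 0, "ax": 0, "ay": 0, "az": 0, "gripper": 0}, {"dx": 0.1, "dy": -0.9, "dz": 0, "ax": 0, "ay": 0, "az": 0, "gripper": 0}, {"dx": 0.1, "dy": -0.9, "dz": 0, "ax": 0, "ay": 0, "az": 0, "gripper": 0}, {"dx": 0.1, "dy": -0.9, "dz": 0, "ax": 0, "ay": 0, "az": 0, "gripper": 0}, {"dx": 0.1, "dy": -0.9, "dz": 0, "ax": 0, "ay": 0, "az": 0, "gripper": 0}]}}

```text
clock: 19.23
eef_pos: [441.6, 66.3, 181.5]
eef_rot: [3.142, -0.001, 0.091]
wrist_force: [0.2, -0.1, -0.7]
finger_gap: 94.4
finger_force: 0.0
```

Emit:
{"op": "jog_arm", "data": {"commands": [{"dx": 0.1, "dy": -0.9, "dz": 0, "ax": 0, "ay": 0, "az": 0, "gripper": 0}, {"dx": 0.1, "dy": -0.9, "dz": 0, "ax": 0, "ay": 0, "az": 0, "gripper": 0}, {"dx": 0.1, "dy": -0.9, "dz": 0, "ax": 0, "ay": 0, "az": 0, "gripper": 0}, {"dx": 0.1, "dy": -0.9, "dz": 0, "ax": 0, "ay": 0, "az": 0, "gripper": 0}, {"dx": 0.1, "dy": -0.9, "dz": 0, "ax": 0, "ay": 0, "az": 0, "gripper": 0}, {"dx": 0.1, "dy": -0.9, "dz": 0, "ax": 0, "ay": 0, "az": 0, "gripper": 0}, {"dx": 0.1, "dy": -0.9, "dz": 0, "ax": 0, "ay": 0, "az": 0, "gripper": 0}, {"dx": 0.1, "dy": -0.9, "dz": 0, "ax": 0, "ay": 0, "az": 0, "gripper": 0}, {"dx": 0.1, "dy": -0.5, "dz": 0, "ax": 0, "ay": 0, "az": 0, "gripper": 0}, {"dx": 0, "dy": 0, "dz": 0, "ax": 0, "ay": 0, "az": -0.9, "gripper": 0}]}}

```text
clock: 20.48
eef_pos: [449.3, 376.3, 181.1]
eef_rot: [-3.141, -0.0, 0.252]
wrist_force: [-0.5, 0.7, -0.2]
finger_gap: 93.8
finger_force: 0.0
```

Emit:
{"op": "jog_arm", "data": {"commands": [{"dx": 0, "dy": 0, "dz": 0, "ax": 0, "ay": 0, "az": -1, "gripper": 0}, {"dx": 0, "dy": 0, "dz": 0, "ax": 0, "ay": 0, "az": -1, "gripper": 0}, {"dx": 0, "dy": 0, "dz": 0, "ax": 0, "ay": 0, "az": -1, "gripper": 0}, {"dx": 0, "dy": 0, "dz": 0, "ax": 0, "ay": 0, "az": -1, "gripper": 0}, {"dx": 0, "dy": 0, "dz": 0, "ax": 0, "ay": 0, "az": -1, "gripper": 0}, {"dx": 0, "dy": 0, "dz": 0, "ax": 0, "ay": 0, "az": -1, "gripper": 0}, {"dx": 0, "dy": 0, "dz": 0, "ax": 0, "ay": 0, "az": -1, "gripper": 0}, {"dx": 0, "dy": 0, "dz": 0, "ax": 0, "ay": 0, "az": -1, "gripper": 0}, {"dx": 0, "dy": 0, "dz": 0, "ax": 0, "ay": 0, "az": -1, "gripper": 0}, {"dx": 0, "dy": 0, "dz": 0, "ax": 0, "ay": 0, "az": -1, "gripper": 0}]}}

```text
clock: 21.72
eef_pos: [449.6, 375.1, 181.5]
eef_rot: [3.141, -0.0, 1.999]
wrist_force: [-0.7, -0.3, 0.8]
finger_gap: 93.6
finger_force: 0.0
```

Emit:
{"op": "jog_arm", "data": {"commands": [{"dx": 0, "dy": 0, "dz": 0, "ax": 0, "ay": 0, "az": -1, "gripper": 0}, {"dx": 0, "dy": 0, "dz": 0, "ax": 0, "ay": 0, "az": -1, "gripper": 0}, {"dx": 0, "dy": 0, "dz": 0, "ax": 0, "ay": 0, "az": -1, "gripper": 0}, {"dx": 0, "dy": 0, "dz": 0, "ax": 0, "ay": 0, "az": 0, "gripper": 0}]}}

```text
clock: 22.22
eef_pos: [449.6, 375.1, 181.3]
eef_rot: [3.141, 0.0, 2.516]
wrist_force: [-0.1, 0.6, 0.7]
finger_gap: 94.0
finger_force: 0.0
```

Emit:
{"op": "jog_arm", "data": {"commands": [{"dx": 0.03, "dy": 0.04, "dz": 0.6, "ax": 0, "ay": 0, "az": -0.03, "gripper": 0}, {"dx": 0, "dy": 0, "dz": 0.9, "ax": 0, "ay": 0, "az": 0, "gripper": 0}, {"dx": 0, "dy": 0, "dz": 0.9, "ax": 0, "ay": 0, "az": 0, "gripper": 0}, {"dx": 0, "dy": 0, "dz": 0.8, "ax": 0, "ay": 0, "az": 0, "gripper": 0}, {"dx": 0, "dy": 0, "dz": 0.5, "ax": 0, "ay": 0, "az": 0, "gripper": 0.1}, {"dx": 0, "dy": 0, "dz": 0.33, "ax": 0, "ay": 0, "az": 0, "gripper": 0.25}, {"dx": 0, "dy": 0, "dz": 0, "ax": 0, "ay": 0, "az": 0, "gripper": 0.4}, {"dx": 0, "dy": 0, "dz": 0, "ax": 0, "ay": 0, "az": 0, "gripper": 0.5}, {"dx": 0, "dy": 0, "dz": 0, "ax": 0, "ay": 0, "az": 0, "gripper": 0.6}, {"dx": 0, "dy": 0, "dz": 0, "ax": 0, "ay": 0, "az": 0, "gripper": 0.7}], "squeeze": 35}}

```text
clock: 23.48
eef_pos: [449.8, 377.2, 20.0]
eef_rot: [3.141, 0.0, 2.522]
wrist_force: [-1.6, -1.1, 3.8]
finger_gap: 41.2
finger_force: 34.9
```

Emit:
{"op": "jog_arm", "data": {"commands": [{"dx": 0, "dy": 0, "dz": 0, "ax": 0, "ay": 0, "az": 0, "gripper": 0.8}, {"dx": 0, "dy": 0, "dz": 0, "ax": 0, "ay": 0, "az": 0, "gripper": 0.85}, {"dx": 0, "dy": 0, "dz": 0, "ax": 0, "ay": 0, "az": 0, "gripper": 0.85}]}}

```text
clock: 23.85
eef_pos: [449.8, 377.2, 20.0]
eef_rot: [3.141, 0.0, 2.522]
wrist_force: [-1.7, -1.1, 5.2]
finger_gap: 41.4
finger_force: 34.9
```

Emit:
{"op": "jog_arm", "data": {"commands": [{"dx": 0, "dy": 0, "dz": -0.2, "ax": 0, "ay": 0, "az": 0, "gripper": 0.85}, {"dx": 0, "dy": 0, "dz": -0.6, "ax": 0, "ay": 0, "az": 0, "gripper": 0.85}, {"dx": 0, "dy": 0, "dz": -0.9, "ax": 0, "ay": 0, "az": -0.3, "gripper": 0.85}, {"dx": 0, "dy": 0, "dz": -0.9, "ax": 0, "ay": 0, "az": -0.7, "gripper": 0.85}, {"dx": 0, "dy": 0, "dz": -0.8, "ax": 0, "ay": 0, "az": -0.7, "gripper": 0.85}, {"dx": 0, "dy": 0, "dz": -0.5, "ax": 0, "ay": 0, "az": -0.8, "gripper": 0.85}, {"dx": 0, "dy": 0, "dz": 0, "ax": 0, "ay": 0, "az": -0.8, "gripper": 0.85}, {"dx": 0, "dy": 0, "dz": 0, "ax": 0, "ay": 0, "az": -0.77, "gripper": 0.85}, {"dx": 0.05, "dy": -0.4, "dz": 0, "ax": 0, "ay": 0, "az": 0, "gripper": 0.85}, {"dx": 0.05, "dy": -0.8, "dz": 0, "ax": 0, "ay": 0, "az": 0, "gripper": 0.85}]}}

```text
clock: 25.1
eef_pos: [449.5, 327.9, 175.0]
eef_rot: [-3.141, -0.001, -3.053]
wrist_force: [0.7, -0.4, -3.2]
finger_gap: 41.3
finger_force: 34.9
```

Emit:
{"op": "jog_arm", "data": {"commands": [{"dx": 0.1, "dy": -0.9, "dz": 0, "ax": 0, "ay": 0, "az": 0, "gripper": 0.85}, {"dx": 0.1, "dy": -0.9, "dz": 0, "ax": 0, "ay": 0, "az": 0, "gripper": 0.85}, {"dx": 0.1, "dy": -0.9, "dz": 0, "ax": 0, "ay": 0, "az": 0, "gripper": 0.85}, {"dx": 0.1, "dy": -0.9, "dz": 0, "ax": 0, "ay": 0, "az": 0, "gripper": 0.85}, {"dx": 0.1, "dy": -0.9, "dz": 0, "ax": 0, "ay": 0, "az": 0, "gripper": 0.85}, {"dx": 0.1, "dy": -0.9, "dz": 0, "ax": 0, "ay": 0, "az": 0, "gripper": 0.85}, {"dx": 0.1, "dy": -0.9, "dz": 0, "ax": 0, "ay": 0, "az": 0, "gripper": 0.85}, {"dx": 0.1, "dy": -0.9, "dz": 0, "ax": 0, "ay": 0, "az": 0, "gripper": 0.85}, {"dx": 0.1, "dy": -0.9, "dz": 0, "ax": 0, "ay": 0, "az": 0, "gripper": 0.85}, {"dx": 0.1, "dy": -0.9, "dz": 0, "ax": 0, "ay": 0, "az": 0, "gripper": 0.85}]}}

```text
clock: 26.35
eef_pos: [441.9, -34.9, 175.4]
eef_rot: [-3.141, -0.0, -3.055]
wrist_force: [1.5, 0.2, -4.1]
finger_gap: 41.3
finger_force: 34.9
```

Emit:
{"op": "jog_arm", "data": {"commands": [{"dx": 0.1, "dy": -0.9, "dz": 0, "ax": 0, "ay": 0, "az": 0, "gripper": 0.85}, {"dx": 0.1, "dy": -0.9, "dz": 0, "ax": 0, "ay": 0, "az": 0, "gripper": 0.85}, {"dx": 0.1, "dy": -0.9, "dz": 0, "ax": 0, "ay": 0, "az": 0, "gripper": 0.85}, {"dx": 0.1, "dy": -0.9, "dz": 0, "ax": 0, "ay": 0, "az": 0, "gripper": 0.85}, {"dx": 0, "dy": -0.9, "dz": 0, "ax": 0, "ay": 0, "az": 0, "gripper": 0.85}, {"dx": 0, "dy": -0.9, "dz": 0, "ax": 0, "ay": 0, "az": 0, "gripper": 0.85}, {"dx": 0, "dy": -0.9, "dz": 0, "ax": 0, "ay": 0, "az": 0, "gripper": 0.85}, {"dx": 0, "dy": -0.8, "dz": 0, "ax": 0, "ay": 0, "az": 0, "gripper": 0.85}, {"dx": 0, "dy": -0.4, "dz": 0, "ax": 0, "ay": 0, "az": 0, "gripper": 0.85}, {"dx": 0, "dy": 0, "dz": 0, "ax": 0, "ay": 0, "az": 0, "gripper": 0.85}]}}

```text
clock: 27.6
eef_pos: [453.6, -333.7, 175.1]
eef_rot: [3.141, -0.0, -3.053]
wrist_force: [-0.8, 0.8, -5.0]
finger_gap: 41.3
finger_force: 34.9
```

Emit:
{"op": "jog_arm", "data": {"commands": [{"dx": 0, "dy": -0.5, "dz": 0.3, "ax": 0, "ay": 0, "az": -0.01, "gripper": 0.85}, {"dx": 0, "dy": 0, "dz": 0.8, "ax": 0, "ay": 0, "az": 0, "gripper": 0.85}, {"dx": 0, "dy": 0, "dz": 0.9, "ax": 0, "ay": 0, "az": 0, "gripper": 0.85}, {"dx": 0, "dy": 0, "dz": 0.7, "ax": 0, "ay": 0, "az": 0, "gripper": 0.85}, {"dx": 0, "dy": 0, "dz": 0.4, "ax": 0, "ay": 0, "az": 0, "gripper": 0.85}, {"dx": 0, "dy": 0, "dz": 0.2, "ax": 0, "ay": 0, "az": 0, "gripper": 0.85}, {"dx": 0, "dy": 0, "dz": 0, "ax": 0, "ay": 0, "az": 0, "gripper": 0.85}]}}

```text
clock: 28.48
eef_pos: [456.2, -353.2, 43.7]
eef_rot: [-3.141, 0.0, -3.049]
wrist_force: [-0.8, -0.3, -4.1]
finger_gap: 41.1
finger_force: 34.9
```

Run:
```python
from cell import manip,cams
from h import *
c=cams.camera("side")
s=manip.read_state();p=s["eef_pos"];print(p.round(1),s["eef_rot"].round(4),s["wrist_force"].round(1))
y=.0915;f=np.array([np.cos(y),np.sin(y),0])
o=p+[0,0,-20];e=[proj(c,o+60*f+[0,0,57]),proj(c,o-60*f+[0,0,22])];print(e)
a=cv2.resize(c["image"][90:210,270:400],None,fx=5,fy=5,interpolation=cv2.INTER_CUBIC)
for q in e: cv2.circle(a,tuple(int(v) for v in (q-[270,90]+.5)*5),4,(0,255,0),1)
cv2.imwrite("pics/s4.png",a[:,:,::-1])
```

```text
[ 456.4 -353.5   44.2] [-3.1409e+00  7.0000e-04 -3.0488e+00] [ 0.1 -0.3 -4.7]
[array([340.38100072, 119.0690866 ]), array([374.20516944, 129.42438433])]
```

View pics/s4.png

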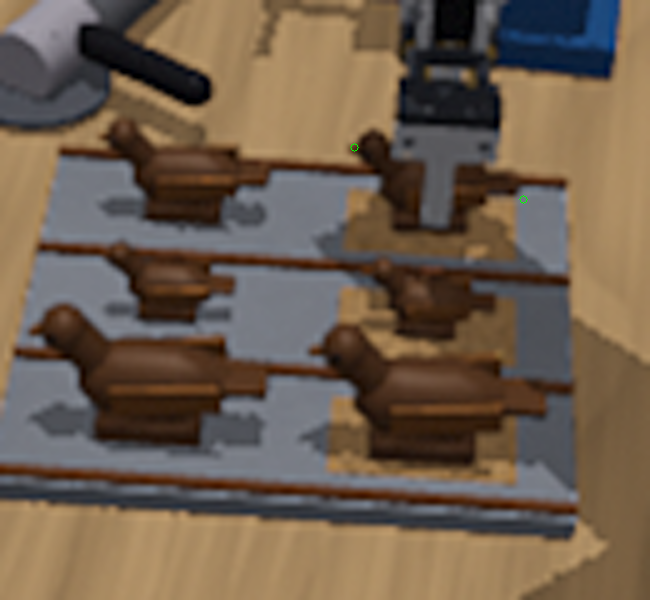

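The medium dove's beak matches the prediction at crop (355,148). The large and small doves stand upright on their pads. Setting the medium one down.

Emit:
{"op": "jog_arm", "data": {"commands": [{"dx": 0.01, "dy": -0.01, "dz": 0.06, "ax": 0, "ay": 0, "az": 0, "gripper": 0.85}, {"dx": 0, "dy": 0, "dz": 0.04, "ax": 0, "ay": 0, "az": 0, "gripper": 0.85}, {"dx": 0, "dy": 0, "dz": 0.02, "ax": 0, "ay": 0, "az": 0, "gripper": 0.85}, {"dx": 0, "dy": 0, "dz": 0, "ax": 0, "ay": 0, "az": 0, "gripper": 0.85}]}}

```text
clock: 29.02
eef_pos: [455.6, -353.8, 38.5]
eef_rot: [3.142, -0.0, -3.049]
wrist_force: [0.7, -0.2, -3.9]
finger_gap: 41.4
finger_force: 34.9
```

Emit:
{"op": "jog_arm", "data": {"commands": [{"dx": 0, "dy": 0, "dz": 0.015, "ax": 0, "ay": 0, "az": 0, "gripper": 0.85}, {"dx": 0, "dy": 0, "dz": 0, "ax": 0, "ay": 0, "az": 0, "gripper": 0.85}]}}

```text
clock: 29.28
eef_pos: [455.7, -353.9, 38.1]
eef_rot: [-3.141, 0.0, -3.049]
wrist_force: [-0.7, 0.3, -2.3]
finger_gap: 41.4
finger_force: 34.9
```

Emit:
{"op": "jog_arm", "data": {"commands": [{"dx": 0, "dy": 0, "dz": 0.01, "ax": 0, "ay": 0, "az": 0, "gripper": 0.85}, {"dx": 0, "dy": 0, "dz": 0, "ax": 0, "ay": 0, "az": 0, "gripper": 0.85}]}}

```text
clock: 29.52
eef_pos: [455.7, -353.9, 38.0]
eef_rot: [-3.141, 0.0, -3.049]
wrist_force: [-3.5, 2.1, 5.6]
finger_gap: 40.9
finger_force: 34.9
```

Emit:
{"op": "jog_arm", "data": {"commands": [{"dx": 0, "dy": 0, "dz": 0, "ax": 0, "ay": 0, "az": 0, "gripper": 0.52}, {"dx": 0, "dy": 0, "dz": 0, "ax": 0, "ay": 0, "az": 0, "gripper": 0.42}, {"dx": 0, "dy": 0, "dz": 0, "ax": 0, "ay": 0, "az": 0, "gripper": 0.3}, {"dx": 0, "dy": 0, "dz": 0, "ax": 0, "ay": 0, "az": 0, "gripper": 0.3}]}}

```text
clock: 30.02
eef_pos: [455.7, -353.8, 37.5]
eef_rot: [-3.142, 0.0, -3.049]
wrist_force: [0.5, -0.0, 0.2]
finger_gap: 65.5
finger_force: 0.0
```

Emit:
{"op": "jog_arm", "data": {"commands": [{"dx": 0, "dy": 0, "dz": -0.2, "ax": 0, "ay": 0, "az": 0, "gripper": 0.3}, {"dx": 0, "dy": 0, "dz": -0.7, "ax": 0, "ay": 0, "az": 0, "gripper": 0.3}, {"dx": 0, "dy": 0, "dz": -0.9, "ax": 0, "ay": 0, "az": 0, "gripper": 0.3}, {"dx": 0, "dy": 0, "dz": -0.9, "ax": 0, "ay": 0, "az": 0, "gripper": 0.3}, {"dx": 0, "dy": 0, "dz": -0.9, "ax": 0, "ay": 0, "az": 0, "gripper": 0.3}, {"dx": 0.8, "dy": -0.5, "dz": 0, "ax": 0, "ay": 0, "az": 0, "gripper": 0.3}, {"dx": 0.8, "dy": -0.8, "dz": 0, "ax": 0, "ay": 0, "az": 0, "gripper": 0.3}, {"dx": 0.8, "dy": -0.8, "dz": 0, "ax": 0, "ay": 0, "az": 0, "gripper": 0.3}, {"dx": 0.6, "dy": -0.5, "dz": 0, "ax": 0, "ay": 0, "az": 0, "gripper": 0.3}, {"dx": 0, "dy": 0, "dz": 0, "ax": 0, "ay": 0, "az": 0, "gripper": 0.3}]}}

```text
clock: 31.28
eef_pos: [365.2, -452.8, 181.4]
eef_rot: [-3.124, -0.025, -3.091]
wrist_force: [1.2, -0.3, -0.2]
finger_gap: 65.7
finger_force: 0.0
```

Run:
```python
from cell import manip,cams
import cv2,numpy as np
c=cams.camera("side")["image"];t=cams.camera("top")["image"]
print(manip.read_state()["eef_pos"].round())
a=cv2.resize(t[125:275,350:500],(450,450),interpolation=cv2.INTER_CUBIC);b=cv2.resize(t[100:330,170:330],(313,450),interpolation=cv2.INTER_CUBIC)
cv2.imwrite("pics/f.png",np.hstack([a,b])[:,:,::-1])
```

```text
[ 366. -452.  181.]
```

View pics/f.png

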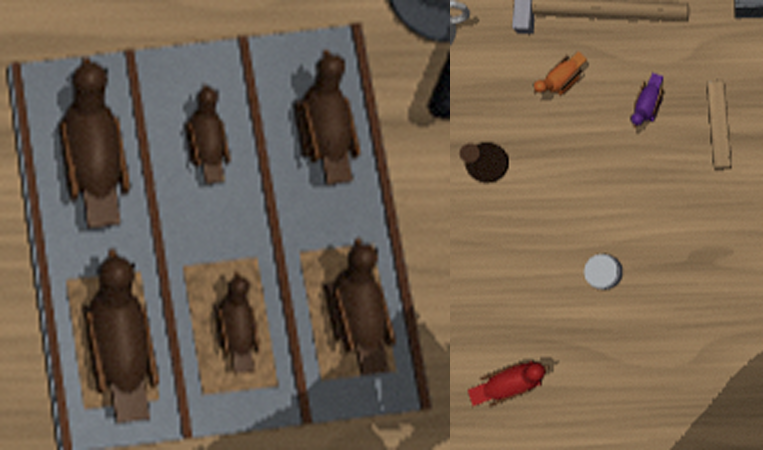

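The final view shows all three doves upright, lined up and facing forward on their pads: large crop (120,330), small (238,322), medium (360,310). The row doves and everything else on the bench are unmoved. The last joint is near its limit, so I'll ease it back and then hand in.

Emit:
{"op": "jog_arm", "data": {"commands": [{"dx": 0, "dy": 0, "dz": 0, "ax": 0, "ay": 0, "az": 0.7, "gripper": 0.3}, {"dx": 0, "dy": 0, "dz": 0, "ax": 0, "ay": 0, "az": 0.5, "gripper": 0.3}, {"dx": 0, "dy": 0, "dz": 0, "ax": 0, "ay": 0, "az": 0, "gripper": 0.3}]}}

```text
clock: 31.75
eef_pos: [366.2, -451.8, 181.4]
eef_rot: [-3.119, -0.021, 2.986]
wrist_force: [0.8, -0.2, 0.1]
finger_gap: 66.0
finger_force: 0.0
```

```bash
python3 -c "
from cell import manip,job
s=manip.read_state();print(s['joints'].round(3),s['qd'].round(2));print(job.sign_off())"
```

```text
[-0.939  0.397  1.467 -0.032  1.277 -2.345] [-0.01  0.   -0.   -0.   -0.   -0.05]
the job is handed in; nothing more can be done
None
```

All three loose doves stand upright on the pads behind their own sizes (large left, small middle, medium right), lined up and facing forward, and the job was handed in at about 32 s with nothing else on the bench moved.

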